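# Mirror the chisel row for a left-handed carver

## Task

A left-handed carver takes over the bench: move the four carving chisels from the dark rack to the pale rack in reverse order, so that the one that lay leftmost (seen from the robot) ends rightmost and so on, one chisel to each rest. Lay each with the middle of its handle centred on its rest, lying across both notched blocks and along the rest, edge towards the robot and the same side up as before. The chisel lying on the bench between the racks is not part of the row.

Things in the scene. Friction and masses are not known exactly. Their poses are not given: they have to be found in the camera images.
- old_rack: dark wooden board 130 x 290 x 10 mm, fixed; carries the four separate rests with the chisels. Origin at the centre of its underside (bench level); x away from the robot, y to its left along the row (yaw within 0.2 rad). Rest places at x = 0, y = +96, +32, -32, -96 mm.
- new_rack: pale wooden board like the dark one, fixed, empty; same frame (yaw within 0.2 rad). Four built-in rests at x = 0, y = +96, +32, -32, -96 mm, each two notched blocks at x = -42 and +42 mm (14 mm thick, 52 mm wide), nothing above z = 13 mm between them. Notch floor z = 24, 35 mm wide; cheeks to z = 39 mm. Handles lie along x across both blocks, on the notch floors.
- rest_1: wooden rest fixed on the dark rack, under the chisel red brown at the start; all four rests are alike, place in the row varies. Two notched blocks at x = -42 and +42 mm, 52 mm wide, notch floor 14 and cheek tops 29 mm above its origin (centre of its underside, 10 mm above the bench).
- rest_2: wooden rest fixed on the dark rack, under the chisel fishtail at the start; all four rests are alike, place in the row varies. Two notched blocks at x = -42 and +42 mm, 52 mm wide, notch floor 14 and cheek tops 29 mm above its origin (centre of its underside, 10 mm above the bench).
- rest_3: wooden rest fixed on the dark rack, under the chisel dark at the start; all four rests are alike, place in the row varies. Two notched blocks at x = -42 and +42 mm, 52 mm wide, notch floor 14 and cheek tops 29 mm above its origin (centre of its underside, 10 mm above the bench).
- rest_4: wooden rest fixed on the dark rack, under the chisel long at the start; all four rests are alike, place in the row varies. Two notched blocks at x = -42 and +42 mm, 52 mm wide, notch floor 14 and cheek tops 29 mm above its origin (centre of its underside, 10 mm above the bench).
- chisel_red_brown: carving chisel with a red-brown handle, 234 mm long, handle 22 mm wide. Origin at mid-length, level with the handle's underside; x runs from edge (-) to butt (+). Handle x = -13 to +117 mm, middle at +52 mm and 13 mm up: grip there across y, it balances there. At the start the middle is over the rest's centre, edge towards the robot. The blade touches nothing.
- chisel_fishtail: carving chisel with a pale yellow-brown handle, blade flared to 25 mm, 234 mm long, handle 25 mm wide. Origin at mid-length, level with the handle's underside; x runs from edge (-) to butt (+). Handle x = -9 to +116 mm, middle at +53 mm and 13 mm up: grip there across y, it balances there. At the start the middle is over the rest's centre, edge towards the robot. The blade touches nothing.
- chisel_dark: carving chisel with a dark brown handle and pale band, 236 mm long, handle up to 28 mm wide. Origin at mid-length, level with the handle's underside; x runs from edge (-) to butt (+). Handle x = -9 to +117 mm, middle at +54 mm and 13 mm up: grip there across y, it balances there. At the start the middle is over the rest's centre, edge towards the robot. The blade touches nothing.
- chisel_long: long carving chisel with an orange-brown handle, 265 mm long, handle 26 mm wide. Origin at mid-length, level with the handle's underside; x runs from edge (-) to butt (+). Handle x = +4 to +132 mm, middle at +68 mm and 13 mm up: grip there across y, it balances there. At the start the middle is over the rest's centre, edge towards the robot. The blade touches nothing.
Mind the look-alikes: they are no part of the job. What is shaped like the chisel_long but blue is not meant.

How it is judged:
At the end, for the whole second after the job is handed in: Each chisel is at rest in the pale rack, in the mirrored place of the row: within 15 mm across and 15 mm lengthwise of its rest (handle middle centred), within 0.2 rad of the rest's direction, edge towards the robot, same side up (tilt under 0.5 rad), origin 16 to 32 mm above the rack's underside (((y of rest_1 in the frame of old_rack between 0.086 and 0.106 m and y of chisel_red_brown in the frame of new_rack between -0.111 and -0.081 m) or (y of rest_1 in the frame of old_rack between 0.022 and 0.042 m and y of chisel_red_brown in the frame of new_rack between -0.047 and -0.017 m) or (y of rest_1 in the frame of old_rack between -0.042 and -0.022 m and y of chisel_red_brown in the frame of new_rack between 0.017 and 0.047 m) or (y of rest_1 in the frame of old_rack between -0.106 and -0.086 m and y of chisel_red_brown in the frame of new_rack between 0.081 and 0.111 m)) and x of chisel_red_brown in the frame of new_rack between -0.067 and -0.037 m and z of chisel_red_brown in the frame of new_rack between 0.016 and 0.032 m and angle between the x axis of each of chisel_red_brown, chisel_fishtail, chisel_dark, chisel_long and the x axis of new_rack, either way round below 0.2 rad and angle between each of chisel_red_brown, chisel_fishtail, chisel_dark, chisel_long's own z axis and vertical below 0.5 rad and linear speed of each of chisel_red_brown, chisel_fishtail, chisel_dark, chisel_long below 0.02 m/s and ((y of rest_2 in the frame of old_rack between 0.086 and 0.106 m and y of chisel_fishtail in the frame of new_rack between -0.111 and -0.081 m) or (y of rest_2 in the frame of old_rack between 0.022 and 0.042 m and y of chisel_fishtail in the frame of new_rack between -0.047 and -0.017 m) or (y of rest_2 in the frame of old_rack between -0.042 and -0.022 m and y of chisel_fishtail in the frame of new_rack between 0.017 and 0.047 m) or (y of rest_2 in the frame of old_rack between -0.106 and -0.086 m and y of chisel_fishtail in the frame of new_rack between 0.081 and 0.111 m)) and x of chisel_fishtail in the frame of new_rack between -0.068 and -0.038 m and z of chisel_fishtail in the frame of new_rack between 0.016 and 0.032 m and ((y of rest_3 in the frame of old_rack between 0.086 and 0.106 m and y of chisel_dark in the frame of new_rack between -0.111 and -0.081 m) or (y of rest_3 in the frame of old_rack between 0.022 and 0.042 m and y of chisel_dark in the frame of new_rack between -0.047 and -0.017 m) or (y of rest_3 in the frame of old_rack between -0.042 and -0.022 m and y of chisel_dark in the frame of new_rack between 0.017 and 0.047 m) or (y of rest_3 in the frame of old_rack between -0.106 and -0.086 m and y of chisel_dark in the frame of new_rack between 0.081 and 0.111 m)) and x of chisel_dark in the frame of new_rack between -0.069 and -0.039 m and z of chisel_dark in the frame of new_rack between 0.016 and 0.032 m and ((y of rest_4 in the frame of old_rack between 0.086 and 0.106 m and y of chisel_long in the frame of new_rack between -0.111 and -0.081 m) or (y of rest_4 in the frame of old_rack between 0.022 and 0.042 m and y of chisel_long in the frame of new_rack between -0.047 and -0.017 m) or (y of rest_4 in the frame of old_rack between -0.042 and -0.022 m and y of chisel_long in the frame of new_rack between 0.017 and 0.047 m) or (y of rest_4 in the frame of old_rack between -0.106 and -0.086 m and y of chisel_long in the frame of new_rack between 0.081 and 0.111 m)) and x of chisel_long in the frame of new_rack between -0.083 and -0.053 m and z of chisel_long in the frame of new_rack between 0.016 and 0.032 m); the robot touches nothing.
It also fails if it takes over 141 s, if anything falls off the work surface, if the arm or the gripper's body presses on something with over 40 N, if the wrist force passes 120 N, or if a joint passes its speed limit or range.

## Robot

A 6-joint arm with a two-finger parallel gripper is mounted at the origin on a cart in front of the work surface, level with it; the furniture and walls round the work are solid. World frame = base frame: x ahead of the robot, y to its left, z up, the work surface at z = 0. Lengths are in m, angles in rad, forces in N, time in s.
With the tool pointing down it reaches from about 0.3 to 0.875 m from the base axis. Payload 6.4 kg.
Tool frame: the origin (TCP) lies at the very end of the fingers, on their centre line; the grasp point (between the pads) lies 19 mm behind it; z points along the fingers, y is the line along which they close (so a half turn about z gives the same grasp; the last joint's range is limited). The gripper opens to 85 mm and grips with 20 to 120 N. Pads are 22 mm wide; open, the fingers measure 114 mm over their backs; the gripper's body (76 mm by 85 mm) begins 54 mm behind the grasp point. The pads swing forward as they close: fully open they stand 13 mm farther back than shut.
Start: joints at [0.96, 0.181, 1.607, -0, 1.354, -0.206], TCP at [0.226, 0.529, 0.231] pointing down, gripper open.
Joint ranges: [-2.99, 2.99], [-0.89, 2.07], [0.3, 2.58], [-1.14, 4.28], [0, 2.63], [-3.12, 3.12]. Speed limits (rad/s): [2.57, 2.57, 3.01, 3.14, 3.14, 3.14].

## Interface

Orientations are given as a unit quaternion [w, x, y, z].
In Python, from bench import ctrl gives the robot as it stands.
- The arm moves only by the tool jog_arm, never from a script. Its argument "series" is a list that holds one entry, the list of rows, each a list of 7 numbers: the shift along the tool's x, y, z in mm, then the turn, a rotation vector about the tool's x, y, z in rad, then the finger opening in mm, from 0 to 85.4. In form: [[[tx, ty, tz, rx, ry, rz, gripper], ...]]. A call has exactly 10 rows; each row shifts and turns the commanded pose from where the row before left it, along the tool's axes as they then stand; what a row does not reach is not made up. A row lasts 1/10 s, in which the tool goes at most 50 mm and 8.59 degrees, less where a joint would pass 70% of its speed; a pose out of reach is approached as far as the arm can. A call with a gripper value outside its range is refused whole. The fingers move at their own pace and stop on an object; the grip force is fixed at half the most. Time passes only in rows, so rows that do not move let the fingers close, or fill a call up. It gives the time, the measured TCP pose, the force, the opening and the grip force at its end, in the units of the state.
- ctrl.get_obs(): the state, without advancing time (a new reading comes with each control period).
- ctrl.camera(name): name is "side" or "top"; returns a dict with "frame" (400x640x3 uint8, blue, green, red), "z_map" (400x640 float32, m along the optical axis (not along the pixel's ray), 0 where there is no reading), "fx", "fy", "cx", "cy" (pixels), "xyz" and "rotation" of the camera in the world. Camera axes: x right, y down, z forward; pixel columns grow to the right and rows downward; lengths in m; the calibration is good to about 2 mm. A picture is of the moment at which its call begins.
- ctrl.hand_in(): hands the job in; it is judged then, once.
The state is a dict: "time_s": time; "q": joint angles; "dq": joint speeds; "joint_efforts": joint torques, N m; "eef_pos": TCP position; "eef_rot": TCP orientation; "wrist_force": force on the tool from outside, world axes, zero at the start; "torque": the same for the moment, N m; "opening": opening from 0.0 (shut) to 1.0 (fully open); "grasp_force": force on a finger pad.
Only numpy, scipy, OpenCV 4.12 (cv2) and the standard library are available. Lean on these libraries where they do the work, as an engineer would, in place of code of your own. Each camera call takes 0.05 s, during which the arm holds its last target. There are 200 camera calls.

## Working session

There is one attempt and no reset: what is moved stays moved. The work goes in short steps, Python scripts to look and compute and a tool call to move; the robot and the scene stay as the last step left them, time stands still between calls to the robot, and variables do not carry over. Pictures are saved under pics/ and viewed, at most 14 in all, crops included, and the job is handed in when it is done.

Besides the shell and the picture viewer there is one more tool, called in YAML: its name, and indented under it one key for each argument. jog_arm: Moves the arm, as the interface text tells. Its arguments: {"type":"object","properties":{"series":{"type":"array"}},"required":["series"]}

```bash
mkdir -p pics; ls
python3 - <<'E'
from bench import ctrl
import cv2,numpy as np
o=ctrl.get_obs();print({k:np.round(v,3).tolist() for k,v in o.items()})
for n in("top","side"):
    c=ctrl.camera(n);cv2.imwrite(f"pics/{n}0.png",c["frame"]);np.savez(f"pics/{n}0.npz",**c)
    print(n,c["fx"],c["fy"],c["cx"],c["cy"],c["xyz"],np.round(c["rotation"],3).tolist())
E
```

```text
pics
{'time_s': 0.0, 'q': [0.96, 0.182, 1.608, -0.0, 1.354, -0.206], 'dq': [-0.001, 0.001, -0.001, 0.0, 0.002, 0.001], 'joint_efforts': [0.002, -44.488, -35.133, -0.0, 0.009, 0.0], 'eef_pos': [0.226, 0.528, 0.23], 'eef_rot': [-0.0, 0.201, 0.98, -0.001], 'wrist_force': [0.355, -1.073, -0.258], 'torque': [-0.083, 0.012, -0.021], 'grasp_force': 0.0, 'opening': 1.0}
top 383.08817854968964 383.08817854968964 313.13037377840027 205.01106697980123 [ 0.21590337 -0.01519769  1.17793924] [0.055, -0.697, 0.712, -0.065]
side 416.0938165250367 416.0938165250367 317.0888998614259 203.94738333000674 [ 0.31890333 -0.86554805  0.77330532] [-0.412, 0.91, -0.038, 0.019]
```

View pics/top0.png

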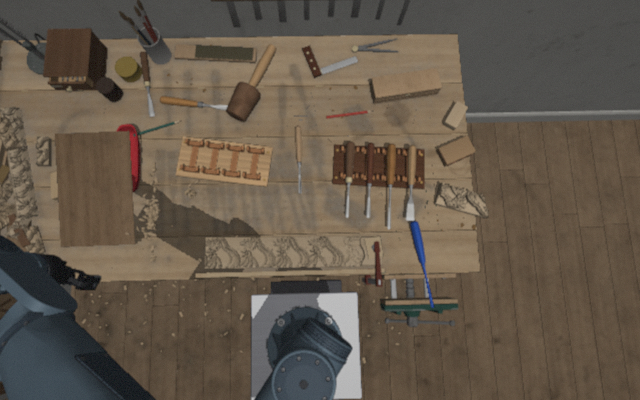

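View pics/side0.png

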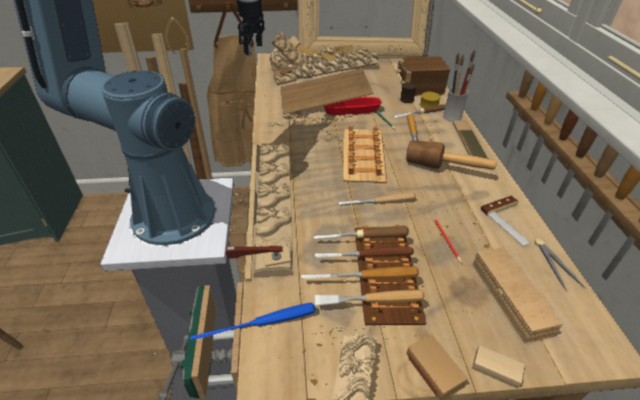

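```bash
cat > h.py <<'E'
import cv2,numpy as np
from scipy.spatial.transform import Rotation as R
def world(c):
    q=c["rotation"];M=R.from_quat([q[1],q[2],q[3],q[0]]).as_matrix()
    v,u=np.mgrid[:400,:640];z=c["z_map"].astype(float)
    P=np.dstack([(u-c["cx"])/c["fx"]*z,(v-c["cy"])/c["fy"]*z,z])
    return P@M.T+np.array(c["xyz"]),z>0
def rect(p):
    (c,s,a)=cv2.minAreaRect((p[:,:2]*1000).astype(np.float32));return np.round(c,1),np.round(s,1),round(a,1)
E
python3 - <<'E'
from h import *
I=[]
for n in("top","side"):
    c=np.load(f"pics/{n}0.npz");W,ok=world(c);f=c["frame"];hsv=cv2.cvtColor(f,cv2.COLOR_BGR2HSV)
    b=ok&(abs(W[...,0]-.45)<.3)&(abs(W[...,1])<.5)
    bench=b&(abs(W[...,2])<.02);print(n,"bench z",np.median(W[bench][:,2]))
    x,y,z=W[...,0],W[...,1],W[...,2]
    # components above 28mm
    for lo,nm in((.041,"tall"),(.006,"all")):
        m=(b&(z>lo)&(z<.08)&(x>.2)&(x<.55)&(y>-.42)&(y<.35)).astype(np.uint8)
        k,L,S,C=cv2.connectedComponentsWithStats(m)
        for i in range(1,k):
            if S[i,4]>25:
                p=W[L==i];print(n,nm,"px",C[i].round(),S[i,4],"hsv",np.median(hsv[L==i],0),rect(p),"z",np.percentile(p[:,2],[5,50,95]).round(4))
t=cv2.imread("pics/top0.png")
cv2.imwrite("pics/cropA.png",np.hstack([cv2.resize(t[125:245,310:470],None,fx=2.5,fy=2.5,interpolation=cv2.INTER_CUBIC),cv2.resize(t[120:240,165:325],None,fx=2.5,fy=2.5,interpolation=cv2.INTER_CUBIC)]))
E
```

```text
top bench z -0.000534041379718464
top tall px [349. 168.] 137 hsv [ 13. 103.  89.] (array([ 514.8, -147.3]), array([22. , 70.5]), 88.9) z [0.0415 0.0457 0.0509]
top tall px [370. 166.] 63 hsv [  9. 127.  82.] (array([ 526.4, -212. ]), array([15.7, 46.8]), 87.6) z [0.0413 0.0435 0.048 ]
top tall px [391. 169.] 138 hsv [ 15.  139.5 123. ] (array([ 509.9, -274. ]), array([22.1, 79.4]), 83.7) z [0.0418 0.0451 0.0509]
top tall px [412. 167.] 117 hsv [ 16. 104. 143.] (array([ 517. , -338.6]), array([21.3, 65.7]), 89.3) z [0.0415 0.0446 0.0496]
top tall px [375. 252.] 371 hsv [ 16.  75. 121.] (array([ 255.4, -213.4]), array([107. ,  45.6]), 9.0) z [0.0416 0.0469 0.0783]
top all px [386. 187.] 3045 hsv [ 13. 124.  92.] (array([ 382.8, -235.2]), array([288.5, 347. ]), 86.7) z [0.0071 0.023  0.0466]
top all px [233. 173.] 1282 hsv [ 16. 101. 145.] (array([514.7, 224. ]), array([250.4,  70.6]), 90.0) z [0.0069 0.0107 0.0351]
top all px [191. 193.] 51 hsv [ 17.  77. 115.] (array([461.1, 342.6]), array([23. , 21.7]), 44.1) z [0.0071 0.0122 0.0275]
top all px [437. 201.] 27 hsv [ 17.  67. 128.] (a
[... 694 characters left out ...]
276.9]), array([25.3, 77.4]), 88.3) z [0.0414 0.0454 0.0502]
side tall px [390. 294.] 234 hsv [ 17.  132.  199.5] (array([ 512.9, -339.7]), array([22.6, 74.9]), 85.8) z [0.0414 0.045  0.0493]
side all px [329. 136.] 55 hsv [ 18.  98. 150.] (array([465.6, 340.8]), array([27.1, 21.9]), 43.9) z [0.0068 0.0144 0.0293]
side all px [352. 160.] 772 hsv [ 17. 128. 197.] (array([530.4, 224.2]), array([247.4,  66.2]), 82.5) z [0.0077 0.0113 0.0374]
side all px [270. 213.] 5170 hsv [ 18.  87. 167.] (array([263. ,  39.8]), array([572.9, 118. ]), 89.2) z [0.0099 0.0249 0.0682]
side all px [357. 283.] 4990 hsv [ 15. 161. 131.] (array([ 384. , -234.6]), array([291.1, 350.2]), 86.4) z [0.0083 0.0248 0.0463]
```

View pics/cropA.png

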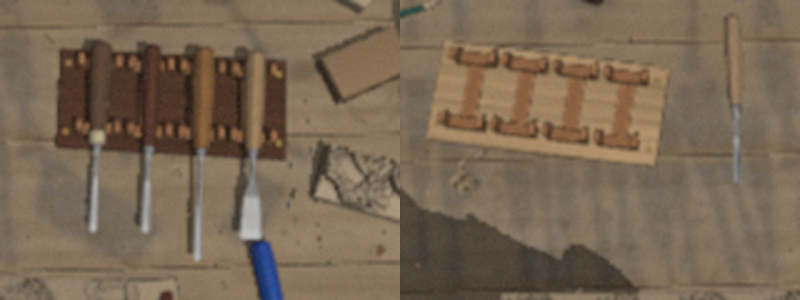

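```bash
cat >> h.py <<'E'
def cast(c,uv,z0):
    q=c["rotation"];M=R.from_quat([q[1],q[2],q[3],q[0]]).as_matrix();uv=np.asarray(uv,float)
    d=np.c_[(uv[:,0]-c["cx"])/c["fx"],(uv[:,1]-c["cy"])/c["fy"],np.ones(len(uv))]@M.T
    o=np.array(c["xyz"]);return o+d*((z0-o[2])/d[:,2])[:,None]
E
python3 - <<'E'
from h import *
for n in("top","side"):
    c=np.load(f"pics/{n}0.npz");W,ok=world(c);f=c["frame"];hsv=cv2.cvtColor(f,cv2.COLOR_BGR2HSV)
    x,y,z=W[...,0],W[...,1],W[...,2]
    reg=ok&(x>.42)&(x<.62)&(y>.03)&(y<.42)
    bb=reg&(z>.008)&(z<.013)
    be=reg&(abs(z)<.004)
    print(n,"board hsv",np.percentile(hsv[bb],[10,50,90],axis=0).tolist(),"bench",np.percentile(hsv[be],[10,50,90],axis=0).tolist())
    # height mask >5mm
    for nm,r in(("new",reg),("old",ok&(x>.42)&(x<.6)&(y>-.42)&(y<-.06))):
        m=(r&(z>.0045)&(z<.07)).astype(np.uint8)
        m=cv2.morphologyEx(m,cv2.MORPH_OPEN,np.ones((3,3)))
        k,L,S,C=cv2.connectedComponentsWithStats(m);i=1+S[1:,4].argmax()
        print(n,nm,"height mask",S[i,4],rect(W[L==i]))
        cs=max(cv2.findContours((L==i).astype(np.uint8),cv2.RETR_EXTERNAL,cv2.CHAIN_APPROX_NONE)[0],key=len)
        print("  cast z=.01",rect(cast(c,cs[:,0],.01)))
    # new-rack raised blocks: rects
    m=(reg&(z>.028)).astype(np.uint8);p=W[m>0];print(n,"blocks>28",m.sum(),rect(p),"mean",p.mean(0).round(4),"zmax",np.percentile(p[:,2],95))
    s=hsv[...,1]; 
    cv2.imwrite(f"pics/h_{n}.png",np.clip((z+.005)*255/.06,0,255).astype(np.uint8)[110:260] if n=="top" else np.clip((z+.005)*255/.06,0,255).astype(np.uint8)[100:350])
E
```

```text
top board hsv [[13.0, 97.0, 132.0], [16.0, 100.0, 154.0], [17.0, 130.0, 169.0]] bench [[16.0, 59.0, 112.0], [17.0, 67.0, 119.0], [18.0, 80.0, 131.0]]
top new height mask 3342 (array([562.1, 243.1]), array([290.3, 130.5]), 82.1)
  cast z=.01 (array([561.4, 242.1]), array([289.1, 129.8]), 81.9)
top old height mask 3571 (array([ 520.2, -243.1]), array([288.2, 160.4]), 86.0)
  cast z=.01 (array([ 528.4, -243. ]), array([287. , 166.5]), 85.9)
top blocks>28 245 (array([525.1, 248.4]), array([249.8, 172.7]), 82.5) mean [0.5538 0.2471 0.0349] zmax 0.04006924401657601
side board hsv [[15.0, 121.0, 167.0], [17.0, 125.0, 207.0], [18.0, 152.10000000000014, 223.0]] bench [[17.0, 77.0, 148.0], [18.0, 86.0, 159.0], [18.0, 103.0, 174.0]]
side new height mask 1978 (array([566.6, 245.1]), array([298.7, 130.3]), 81.8)
  cast z=.01 (array([566.1, 252.7]), array([318.9, 129.6]), 82.4)
side old height mask 5682 (array([ 515.8, -242.8]), array([290.7, 174.4]), 85.9)
  cast z=.01 (array([ 522.5, -242.5]), array([297.3, 182.2]), 85.3)
side blocks>28 258 (array([537.4, 243. ]), array([258.5, 164.8]), 90.0) mean [0.5563 0.2292 0.0348] zmax 0.03969173347402337
```

View pics/h_top.png

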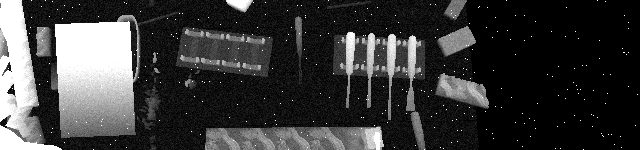

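```bash
cat >> h.py <<'E'
def tgt(x,y,z,a):
    """a = world angle (deg) of tool y; prints remaining turn about tool z (rad), then shift in mm along tool axes after turning"""
    from bench import ctrl
    o=ctrl.get_obs();q=o["eef_rot"];M=R.from_quat([q[1],q[2],q[3],q[0]])
    a=np.radians(a);G=np.array([[np.sin(a),np.cos(a),0],[-np.cos(a),np.sin(a),0],[0,0,-1]])
    G=np.array([[-np.sin(a),np.cos(a),0],[np.cos(a),np.sin(a),0],[0,0,-1]])
    rv=(M.inv()*R.from_matrix(G)).as_rotvec()
    d=G.T@(np.array([x,y,z])-np.array(o["eef_pos"])*1000)
    print("t",o["time_s"],"pos",np.round(np.array(o["eef_pos"])*1000,1),"turn",rv.round(3),"shift",d.round(1),"open",round(o["opening"]*85.4,1),"gf",np.round(o["grasp_force"],1),"F",np.round(o["wrist_force"],1))
E
python3 - <<'E'
from h import *
seeds={"dark":-147,"red":-211,"long":-275,"fish":-339}
mid={"dark":63,"red":65,"long":64,"fish":63}
for n in("top","side"):
    c=np.load(f"pics/{n}0.npz");W,ok=world(c)
    x,y,z=W[...,0],W[...,1],W[...,2]
    b=ok&(y>0.2)&(y<.7)&(x>.1)&(x<.6);print(n,"max height left",np.percentile(z[b],[50,90,97]).round(3))
    for k,y0 in seeds.items():
        # strip around chisel: allow yaw -4deg
        t=np.radians(-4);ym=y0+ (x*1000-515)*np.tan(t)
        p=W[ok&(abs(y*1000-ym)<20)&(z>.0405)&(z<.065)&(x>.44)&(x<.62)]*1000
        v=cv2.fitLine(p[:,:2].astype(np.float32),cv2.DIST_HUBER,0,.01,.01).ravel()
        butt=W[ok&(abs(y*1000-ym)<13)&(z>.030)&(z<.065)&(x>.44)&(x<.62)][:,0]*1000
        bl=W[ok&(abs(y*1000-ym)<13)&(z>.020)&(z<.065)&(x>.25)&(x<.62)][:,0]*1000
        print(n,k,"n",len(p),"c",v[2:].round(1),"yaw",np.degrees(np.arctan(v[1]/v[0])).round(1),"butt",np.sort(butt)[-3:].round(0),"mid-x",round(np.sort(butt)[-2]-mid[k],1),"edge",np.sort(bl)[:3].round(0),"ztop",np.percentile(p[:,2],97).round(1))
tgt(515,-146,150,86)
E
```

```text
top max height left [0.023 0.64  0.667]
top dark n 291 c [ 544.6 -148.1] yaw -3.4 butt [603. 604. 605.] mid-x 541.1 edge [251. 251. 251.] ztop 55.6
top red n 175 c [ 550.4 -213.3] yaw -4.1 butt [601. 601. 601.] mid-x 536.1 edge [252. 252. 252.] ztop 50.4
top long n 255 c [ 538.5 -275.4] yaw -3.2 butt [596. 596. 597.] mid-x 532.4 edge [335. 335. 335.] ztop 52.1
top fish n 219 c [ 537.8 -339.3] yaw -2.6 butt [589. 590. 592.] mid-x 527.0 edge [307. 309. 313.] ztop 52.0
side max height left [0.009 0.274 0.374]
side dark n 400 c [ 550.7 -154.7] yaw -7.2 butt [606. 606. 607.] mid-x 543.4 edge [250. 250. 250.] ztop 55.9
side red n 282 c [ 552.7 -216.8] yaw -5.7 butt [603. 603. 604.] mid-x 538.3 edge [250. 253. 253.] ztop 49.9
side long n 438 c [ 541.8 -280.9] yaw -6.6 butt [597. 597. 598.] mid-x 533.4 edge [338. 338. 338.] ztop 52.8
side fish n 447 c [ 540.2 -344.4] yaw -6.6 butt [593. 593. 594.] mid-x 530.3 edge [310. 318. 321.] ztop 51.5
t 0.1 pos [226.1 528.1 230.5] turn [-0.001 -0.001 -0.335] shift [-335.2 -652.3   80.5] open 85.7 gf 0.0 F [-0.7  0.3  0.2]
```

jog_arm:
  series:
    - [[0,0,0,0,0,-0.112,52],[0,0,0,0,0,-0.112,52],[0,0,0,0,0,-0.111,52],[-24,-43,0,0,0,0,52],[-24,-43,0,0,0,0,52],[-24,-43,0,0,0,0,52],[-24,-43,0,0,0,0,52],[-24,-43,0,0,0,0,52],[-24,-43,0,0,0,0,52],[-24,-43,0,0,0,0,52]]

```text
time_s: 1.1
eef_pos: [0.3732, 0.2148, 0.2312]
eef_rot: [0.0, 0.035, 0.999, 0.0]
wrist_force: [0.8, -0.4, -0.9]
opening: 0.612
grasp_force: 0.0
```

jog_arm:
  series:
    - [[-24,-44,10,0,0,0,52],[-24,-44,10,0,0,0,52],[-24,-44,10,0,0,0,52],[-24,-44,10,0,0,0,52],[-24,-44,10,0,0,0,52],[-24,-44,10,0,0,0,52],[-24,-44,10,0,0,0,52],[-24,-44,10,0,0,0,52],[0,0,0,0,0,0,52],[0,0,0,0,0,0,52]]

```text
time_s: 2.1
eef_pos: [0.5358, -0.1409, 0.1518]
eef_rot: [-0.001, 0.036, 0.999, 0.001]
wrist_force: [0.0, 0.6, 0.3]
opening: 0.605
grasp_force: 0.0
```

```bash
python3 -c "
from h import *
tgt(542,-150,100,86)"
```

```text
t 2.1 pos [ 535.8 -140.9  151.8] turn [ 0.001 -0.002 -0.002] shift [-6.8 -8.7 51.8] open 51.6 gf 0.0 F [0.  0.6 0.3]
```

jog_arm:
  series:
    - [[-7,-9,12,0,0,0,52],[0,0,15,0,0,0,52],[0,0,15,0,0,0,52],[0,0,15,0,0,0,52],[0,0,15,0,0,0,52],[0,0,10,0,0,0,52],[0,0,0,0,0,0,52],[0,0,0,0,0,0,52],[0,0,0,0,0,0,52],[0,0,0,0,0,0,52]]

```text
time_s: 3.1
eef_pos: [0.5434, -0.1499, 0.0718]
eef_rot: [0.001, 0.035, 0.999, -0.0]
wrist_force: [0.9, -0.5, -0.2]
opening: 0.611
grasp_force: 0.0
```

```bash
python3 -c "
from h import *
from bench import ctrl
tgt(542,-150,17,86)
a=ctrl.camera('side')['frame'][170:310,290:450];b=ctrl.camera('top')['frame'][110:250,300:460]
cv2.imwrite('pics/near1.png',cv2.resize(np.hstack([a,b]),None,fx=2.5,fy=2.5,interpolation=cv2.INTER_CUBIC))"
```

```text
t 3.1 pos [ 543.4 -149.9   71.8] turn [-0.001  0.001 -0.   ] shift [ 1.4 -0.2 54.8] open 52.2 gf 0.0 F [ 0.9 -0.5 -0.2]
```

View pics/near1.png

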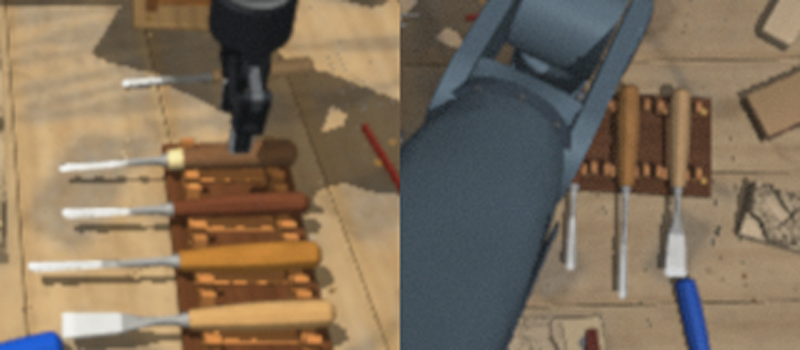

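Candidates in the top view: dark (348,170), red-brown (369,170), long orange (390,170) and fishtail (411,170) on the dark rack. Look-alikes are the loose pale chisel (298,160), blue (420,245), and others at (147,85) and (190,102). The crop shows the fingers above the dark chisel with the pale band (crop pixel 245,150), near the middle of its handle.

jog_arm:
  series:
    - [[0,0,15,0,0,0,52],[0,0,15,0,0,0,52],[0,0,15,0,0,0,52],[0,0,9,0,0,0,52],[0,0,0,0,0,0,52],[0,0,0,0,0,0,10],[0,0,0,0,0,0,10],[0,0,0,0,0,0,10],[0,0,0,0,0,0,10],[0,0,0,0,0,0,10]]

```text
time_s: 4.2
eef_pos: [0.5433, -0.1498, 0.0177]
eef_rot: [0.001, 0.035, 0.999, -0.0]
wrist_force: [0.6, 0.7, 1.6]
opening: 0.28
grasp_force: 59.0
```

jog_arm:
  series:
    - [[0,0,0,0,0,0,10],[0,0,-5,0,0,0,10],[0,0,-10,0,0,0,10],[0,0,-20,0,0,0,10],[0,0,-25,0,0,0,10],[0,0,-25,0,0,0,10],[0,0,-20,0,0,0,10],[0,0,-15,0,0,0,10],[0,0,0,0,0,0,10],[0,0,0,0,0,0,10]]

```text
time_s: 5.2
eef_pos: [0.5425, -0.1494, 0.1368]
eef_rot: [-0.0, 0.035, 0.999, 0.0]
wrist_force: [-0.0, 1.0, -1.9]
opening: 0.283
grasp_force: 58.8
```

```bash
python3 -c "
from h import *
from bench import ctrl
tgt(550,148.5,138,82)
a=ctrl.camera('side')['frame'][140:280,260:480]
cv2.imwrite('pics/lift1.png',cv2.resize(a,None,fx=2.5,fy=2.5,interpolation=cv2.INTER_CUBIC))"
```

```text
t 5.2 pos [ 542.5 -149.4  136.8] turn [ 0.   -0.    0.07] shift [ 34.1 296.   -1.2] open 24.2 gf 58.8 F [-0.   1.  -1.9]
```

View pics/lift1.png

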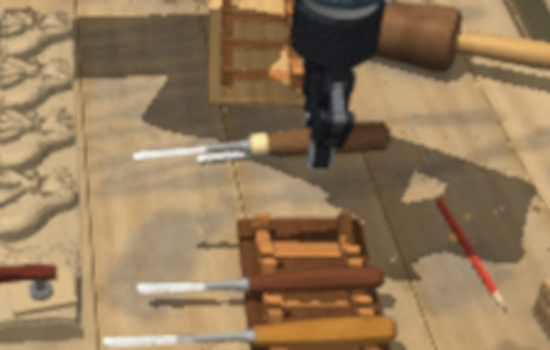

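Held level. Carry to the pale rack.

jog_arm:
  series:
    - [[0,0,0,0,0,0.07,10],[2,15,0,0,0,0,10],[4,34,0,0,0,0,10],[5,42,0,0,0,0,10],[5,42,0,0,0,0,10],[5,42,0,0,0,0,10],[5,42,0,0,0,0,10],[4,40,0,0,0,0,10],[3,28,0,0,0,0,10],[1,11,0,0,0,0,10]]

```text
time_s: 6.25
eef_pos: [0.5488, 0.1518, 0.1359]
eef_rot: [-0.001, 0.067, 0.998, 0.0]
wrist_force: [-1.2, -0.5, -1.2]
opening: 0.276
grasp_force: 58.9
```

jog_arm:
  series:
    - [[0,0,10,0,0,0,10],[0,0,20,0,0,0,10],[0,0,20,0,0,0,10],[0,0,10,0,0,0,10],[0,0,0,0,0,0,10],[0,0,0,0,0,0,10],[0,0,0,0,0,0,10],[0,0,0,0,0,0,10],[0,0,0,0,0,0,10],[0,0,0,0,0,0,10]]

```text
time_s: 7.25
eef_pos: [0.5506, 0.1484, 0.0775]
eef_rot: [0.0, 0.07, 0.998, 0.0]
wrist_force: [-0.1, -0.6, -0.6]
opening: 0.28
grasp_force: 59.0
```

```bash
python3 -c "
from h import *
from bench import ctrl
tgt(550,148.5,18.5,82)
a=ctrl.camera('side')['frame'][90:230,260:480]
cv2.imwrite('pics/pl1.png',cv2.resize(a,None,fx=2.5,fy=2.5,interpolation=cv2.INTER_CUBIC))"
```

```text
t 7.25 pos [550.6 148.4  77.5] turn [ 0.     0.001 -0.   ] shift [ 0.6  0.  59. ] open 23.9 gf 59.0 F [-0.1 -0.6 -0.6]
```

View pics/pl1.png

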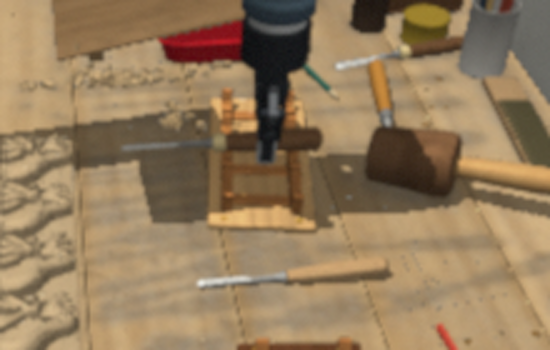

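The view shows the dark chisel above the right-hand rest (crop pixel 270,145). Lower, release, rise.

jog_arm:
  series:
    - [[0,0,12,0,0,0,10],[0,0,15,0,0,0,10],[0,0,15,0,0,0,10],[0,0,10,0,0,0,10],[0,0,7,0,0,0,10],[0,0,0,0,0,0,10],[0,0,0,0,0,0,52],[0,0,0,0,0,0,52],[0,0,0,0,0,0,52],[0,0,0,0,0,0,52]]

```text
time_s: 8.3
eef_pos: [0.5504, 0.1483, 0.018]
eef_rot: [0.0, 0.07, 0.998, 0.0]
wrist_force: [0.3, -0.1, -0.1]
opening: 0.608
grasp_force: 0.0
```

jog_arm:
  series:
    - [[0,0,-10,0,0,0,52],[0,0,-20,0,0,0,52],[0,0,-25,0,0,0,52],[0,0,-25,0,0,0,52],[0,0,-20,0,0,0,52],[0,0,-15,0,0,0,52],[0,0,-5,0,0,0,52],[0,0,0,0,0,-0.07,52],[0,0,0,0,0,0,52],[0,0,0,0,0,0,52]]

```text
time_s: 9.3
eef_pos: [0.5498, 0.1483, 0.1373]
eef_rot: [-0.001, 0.036, 0.999, -0.0]
wrist_force: [-0.8, -0.8, -0.3]
opening: 0.607
grasp_force: 0.0
```

```bash
python3 -c "
from h import *
tgt(538,-214,138,86)"
```

```text
t 9.3 pos [549.8 148.3 137.3] turn [-0.    -0.001 -0.002] shift [ -13.5 -362.2   -0.7] open 51.8 gf 0.0 F [-0.8 -0.8 -0.3]
```

jog_arm:
  series:
    - [[0,-15,0,0,0,0,52],[-1,-35,0,0,0,0,52],[-2,-45,0,0,0,0,52],[-2,-45,0,0,0,0,52],[-2,-45,0,0,0,0,52],[-2,-45,0,0,0,0,52],[-2,-45,0,0,0,0,52],[-2,-45,0,0,0,0,52],[-1,-30,0,0,0,0,52],[0,-12,0,0,0,0,52]]

```text
time_s: 10.3
eef_pos: [0.538, -0.2176, 0.1377]
eef_rot: [-0.0, 0.037, 0.999, -0.0]
wrist_force: [0.8, 0.6, -0.1]
opening: 0.608
grasp_force: 0.0
```

jog_arm:
  series:
    - [[0,0,0,0,0,0,52],[0,0,10,0,0,0,52],[0,0,15,0,0,0,52],[0,0,15,0,0,0,52],[0,0,15,0,0,0,52],[0,0,10,0,0,0,52],[0,0,0,0,0,0,52],[0,0,0,0,0,0,52],[0,0,0,0,0,0,52],[0,0,0,0,0,0,52]]

```text
time_s: 11.3
eef_pos: [0.5396, -0.2142, 0.0739]
eef_rot: [0.001, 0.035, 0.999, -0.0]
wrist_force: [-0.1, 0.2, -0.9]
opening: 0.612
grasp_force: 0.0
```

```bash
python3 -c "
from h import *
from bench import ctrl
tgt(538,-214,17,86)
a=ctrl.camera('side')['frame'][110:330,290:450]
cv2.imwrite('pics/near2.png',cv2.resize(a,None,fx=2.5,fy=2.5,interpolation=cv2.INTER_CUBIC))"
```

```text
t 11.3 pos [ 539.6 -214.2   73.9] turn [-0.001  0.001 -0.   ] shift [ 1.6  0.1 56.9] open 52.2 gf 0.0 F [-0.1  0.2 -0.9]
```

View pics/near2.png

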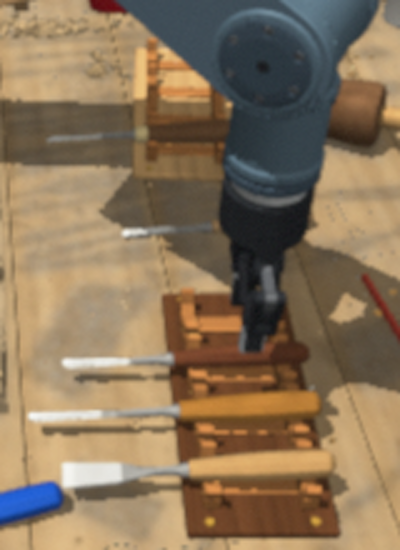

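The fingers are over the red-brown handle (crop pixel 255,350), and the dark chisel lies in the pale rack. Grasp and lift.

jog_arm:
  series:
    - [[1,0,15,0,0,0,52],[0,0,15,0,0,0,52],[0,0,15,0,0,0,52],[0,0,12,0,0,0,52],[0,0,0,0,0,0,52],[0,0,0,0,0,0,10],[0,0,0,0,0,0,10],[0,0,0,0,0,0,10],[0,0,0,0,0,0,10],[0,0,0,0,0,0,10]]

```text
time_s: 12.35
eef_pos: [0.5386, -0.214, 0.0167]
eef_rot: [0.001, 0.035, 0.999, -0.0]
wrist_force: [1.2, -1.1, 1.2]
opening: 0.234
grasp_force: 58.8
```

jog_arm:
  series:
    - [[0,0,0,0,0,0,10],[0,0,-5,0,0,0,10],[0,0,-10,0,0,0,10],[0,0,-20,0,0,0,10],[0,0,-25,0,0,0,10],[0,0,-25,0,0,0,10],[0,0,-20,0,0,0,10],[0,0,-15,0,0,0,10],[0,0,0,0,0,0.07,10],[0,0,0,0,0,0,10]]

```text
time_s: 13.35
eef_pos: [0.5381, -0.2137, 0.1368]
eef_rot: [0.0, 0.07, 0.998, -0.0]
wrist_force: [0.1, -0.6, -2.2]
opening: 0.231
grasp_force: 58.6
```

```bash
python3 -c "
from h import *
tgt(559,212,138,82)"
```

```text
t 13.35 pos [ 538.1 -213.7  136.8] turn [-0.     0.001 -0.001] shift [ 38.6 424.5  -1.2] open 19.7 gf 58.6 F [ 0.1 -0.6 -2.2]
```

jog_arm:
  series:
    - [[1,15,0,0,0,0,10],[4,40,0,0,0,0,10],[4,47,0,0,0,0,10],[4,47,0,0,0,0,10],[5,47,0,0,0,0,10],[4,47,0,0,0,0,10],[4,47,0,0,0,0,10],[4,47,0,0,0,0,10],[4,47,0,0,0,0,10],[3,30,0,0,0,0,10]]

```text
time_s: 14.35
eef_pos: [0.5574, 0.2055, 0.1353]
eef_rot: [-0.001, 0.068, 0.998, 0.0]
wrist_force: [0.4, -0.2, -1.6]
opening: 0.235
grasp_force: 58.8
```

jog_arm:
  series:
    - [[1,10,0,0,0,0,10],[0,0,10,0,0,0,10],[0,0,20,0,0,0,10],[0,0,20,0,0,0,10],[0,0,10,0,0,0,10],[0,0,0,0,0,0,10],[0,0,0,0,0,0,10],[0,0,0,0,0,0,10],[0,0,0,0,0,0,10],[0,0,0,0,0,0,10]]

```text
time_s: 15.35
eef_pos: [0.56, 0.2115, 0.0768]
eef_rot: [0.001, 0.07, 0.998, 0.0]
wrist_force: [0.0, 0.0, -1.7]
opening: 0.233
grasp_force: 58.8
```

```bash
python3 -c "
from h import *
from bench import ctrl
tgt(559,212,17.5,82)
a=ctrl.camera('side')['frame'][90:230,260:480]
cv2.imwrite('pics/pl2.png',cv2.resize(a,None,fx=2.5,fy=2.5,interpolation=cv2.INTER_CUBIC))"
```

```text
t 15.35 pos [560.  211.5  76.8] turn [ 0.     0.001 -0.   ] shift [ 1.1  0.4 59.3] open 19.9 gf 58.8 F [ 0.   0.  -1.7]
```

View pics/pl2.png

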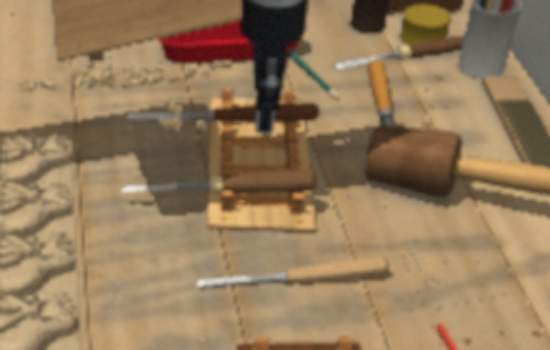

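The dark chisel is seated in the right rest (265,182), and red-brown is above the next one. Lower it and move on.

jog_arm:
  series:
    - [[1,0,12,0,0,0,10],[0,0,15,0,0,0,10],[0,0,15,0,0,0,10],[0,0,10,0,0,0,10],[0,0,7,0,0,0,10],[0,0,0,0,0,0,10],[0,0,0,0,0,0,48],[0,0,0,0,0,0,48],[0,0,0,0,0,0,48],[0,0,0,0,0,0,48]]

```text
time_s: 16.4
eef_pos: [0.5586, 0.2116, 0.017]
eef_rot: [0.0, 0.07, 0.998, -0.0]
wrist_force: [0.5, -0.4, 0.0]
opening: 0.563
grasp_force: 0.0
```

jog_arm:
  series:
    - [[0,0,-10,0,0,0,48],[0,0,-20,0,0,0,48],[0,0,-25,0,0,0,48],[0,0,-25,0,0,0,48],[0,0,-20,0,0,0,48],[0,0,-15,0,0,0,52],[0,0,-5,0,0,0,52],[0,0,0,0,0,-0.07,52],[0,0,0,0,0,0,52],[0,0,0,0,0,0,52]]

```text
time_s: 17.4
eef_pos: [0.5579, 0.2115, 0.1362]
eef_rot: [-0.001, 0.036, 0.999, -0.0]
wrist_force: [-0.3, 0.6, -0.3]
opening: 0.613
grasp_force: 0.0
```

```bash
python3 -c "
from h import *
tgt(533,-277.5,138,86)"
```

```text
t 17.4 pos [557.9 211.5 136.2] turn [-0.    -0.002 -0.002] shift [  -9.2 -489.5   -1.8] open 52.4 gf 0.0 F [-0.3  0.6 -0.3]
```

jog_arm:
  series:
    - [[0,-20,0,0,0,0,52],[-1,-43,0,0,0,0,52],[-1,-48,0,0,0,0,52],[-1,-48,0,0,0,0,52],[-1,-48,0,0,0,0,52],[-1,-48,0,0,0,0,52],[-1,-48,0,0,0,0,52],[-1,-48,0,0,0,0,52],[-1,-48,0,0,0,0,52],[0,-48,0,0,0,0,52]]

```text
time_s: 18.4
eef_pos: [0.5347, -0.2366, 0.1364]
eef_rot: [-0.0, 0.036, 0.999, 0.0]
wrist_force: [1.0, 0.1, -0.7]
opening: 0.61
grasp_force: 0.0
```

jog_arm:
  series:
    - [[-1,-30,0,0,0,0,52],[0,-12,0,0,0,0,52],[0,0,10,0,0,0,52],[0,0,20,0,0,0,52],[0,0,20,0,0,0,52],[0,0,12,0,0,0,52],[0,0,0,0,0,0,52],[0,0,0,0,0,0,52],[0,0,0,0,0,0,52],[0,0,0,0,0,0,52]]

```text
time_s: 19.4
eef_pos: [0.5341, -0.2772, 0.0762]
eef_rot: [0.001, 0.035, 0.999, -0.001]
wrist_force: [0.3, 0.7, 0.2]
opening: 0.61
grasp_force: 0.0
```

```bash
python3 -c "
from h import *
from bench import ctrl
tgt(533,-277.5,17,86)
a=ctrl.camera('side')['frame'][110:330,290:450]
cv2.imwrite('pics/near3.png',cv2.resize(a,None,fx=2.5,fy=2.5,interpolation=cv2.INTER_CUBIC))"
```

```text
t 19.4 pos [ 534.1 -277.2   76.2] turn [-0.001  0.002  0.   ] shift [ 1.1 -0.4 59.2] open 52.1 gf 0.0 F [0.3 0.7 0.2]
```

View pics/near3.png

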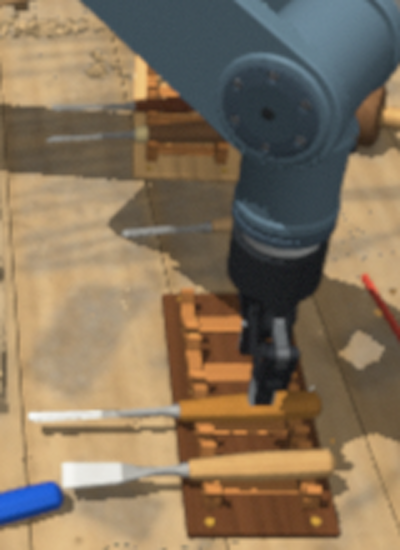

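The fingers are over the long orange-brown handle (crop pixel 262,400). Two chisels lie in the pale rack.

jog_arm:
  series:
    - [[1,0,15,0,0,0,52],[0,0,15,0,0,0,52],[0,0,15,0,0,0,52],[0,0,14,0,0,0,52],[0,0,0,0,0,0,52],[0,0,0,0,0,0,10],[0,0,0,0,0,0,10],[0,0,0,0,0,0,10],[0,0,0,0,0,0,10],[0,0,0,0,0,0,10]]

```text
time_s: 20.45
eef_pos: [0.5328, -0.2771, 0.0166]
eef_rot: [0.0, 0.035, 0.999, -0.0]
wrist_force: [-0.2, 0.7, -0.2]
opening: 0.278
grasp_force: 58.9
```

jog_arm:
  series:
    - [[0,0,0,0,0,0,10],[0,0,-5,0,0,0,10],[0,0,-10,0,0,0,10],[0,0,-20,0,0,0,10],[0,0,-25,0,0,0,10],[0,0,-25,0,0,0,10],[0,0,-20,0,0,0,10],[0,0,-15,0,0,0,10],[0,0,0,0,0,0.07,10],[0,0,0,0,0,0,10]]

```text
time_s: 21.45
eef_pos: [0.5326, -0.2769, 0.137]
eef_rot: [0.0, 0.07, 0.998, -0.0]
wrist_force: [-0.4, -0.0, -1.2]
opening: 0.276
grasp_force: 58.8
```

```bash
python3 -c "
from h import *
tgt(568,275.5,138,82)"
```

```text
t 21.45 pos [ 532.6 -276.9  137. ] turn [-0.001  0.001 -0.001] shift [ 41.8 552.   -1. ] open 23.5 gf 58.8 F [-0.4 -0.  -1.2]
```

jog_arm:
  series:
    - [[1,20,0,0,0,0,10],[3,42,0,0,0,0,10],[4,48,0,0,0,0,10],[4,48,0,0,0,0,10],[4,48,0,0,0,0,10],[3,48,0,0,0,0,10],[4,48,0,0,0,0,10],[4,48,0,0,0,0,10],[4,48,0,0,0,0,10],[3,48,0,0,0,0,10]]

```text
time_s: 22.45
eef_pos: [0.5593, 0.1724, 0.1354]
eef_rot: [-0.001, 0.069, 0.998, -0.0]
wrist_force: [1.5, -0.5, -1.9]
opening: 0.275
grasp_force: 58.9
```

jog_arm:
  series:
    - [[4,48,0,0,0,0,10],[3,38,0,0,0,0,10],[1,20,0,0,0,0,10],[0,0,10,0,0,0,10],[0,0,20,0,0,0,10],[0,0,20,0,0,0,10],[0,0,10,0,0,0,10],[0,0,0,0,0,0,10],[0,0,0,0,0,0,10],[0,0,0,0,0,0,10]]

```text
time_s: 23.45
eef_pos: [0.5685, 0.2757, 0.0772]
eef_rot: [0.001, 0.07, 0.998, 0.0]
wrist_force: [0.7, 0.7, -0.6]
opening: 0.275
grasp_force: 59.0
```

```bash
python3 -c "
from h import *
tgt(568,275.5,17.5,82)"
```

```text
t 23.45 pos [568.5 275.7  77.2] turn [ 0.001  0.002 -0.   ] shift [ 0.5 -0.3 59.7] open 23.5 gf 59.0 F [ 0.7  0.7 -0.6]
```

jog_arm:
  series:
    - [[0,0,12,0,0,0,10],[0,0,15,0,0,0,10],[0,0,15,0,0,0,10],[0,0,10,0,0,0,10],[0,0,7,0,0,0,10],[0,0,0,0,0,0,10],[0,0,0,0,0,0,48],[0,0,0,0,0,0,48],[0,0,0,0,0,0,48],[0,0,0,0,0,0,48]]

```text
time_s: 24.45
eef_pos: [0.5678, 0.2757, 0.017]
eef_rot: [0.0, 0.07, 0.998, 0.0]
wrist_force: [0.1, -0.9, 0.1]
opening: 0.559
grasp_force: 0.0
```

jog_arm:
  series:
    - [[0,0,-10,0,0,0,48],[0,0,-20,0,0,0,48],[0,0,-25,0,0,0,48],[0,0,-25,0,0,0,48],[0,0,-20,0,0,0,48],[0,0,-15,0,0,0,52],[0,0,-5,0,0,0,52],[0,0,0,0,0,-0.07,52],[0,0,0,0,0,0,52],[0,0,0,0,0,0,52]]

```text
time_s: 25.45
eef_pos: [0.5672, 0.2755, 0.1362]
eef_rot: [-0.001, 0.036, 0.999, -0.0]
wrist_force: [-0.2, -0.6, -0.6]
opening: 0.609
grasp_force: 0.0
```

```bash
python3 -c "
from h import *
tgt(528.5,-341.5,138,86)"
```

```text
t 25.45 pos [567.2 275.5 136.2] turn [-0.001 -0.001 -0.002] shift [  -4.5 -618.2   -1.8] open 52.0 gf 0.0 F [-0.2 -0.6 -0.6]
```

jog_arm:
  series:
    - [[0,-20,0,0,0,0,52],[-1,-42,0,0,0,0,52],[0,-48,0,0,0,0,52],[-1,-48,0,0,0,0,52],[0,-48,0,0,0,0,52],[-1,-48,0,0,0,0,52],[0,-48,0,0,0,0,52],[-1,-48,0,0,0,0,52],[0,-48,0,0,0,0,52],[0,-48,0,0,0,0,52]]

```text
time_s: 26.45
eef_pos: [0.5399, -0.1713, 0.1365]
eef_rot: [-0.0, 0.036, 0.999, 0.0]
wrist_force: [1.3, -0.1, -0.6]
opening: 0.608
grasp_force: 0.0
```

jog_arm:
  series:
    - [[0,-48,0,0,0,0,52],[0,-48,0,0,0,0,52],[0,-48,0,0,0,0,52],[0,-28,0,0,0,0,52],[0,0,10,0,0,0,52],[0,0,20,0,0,0,52],[0,0,20,0,0,0,52],[0,0,12,0,0,0,52],[0,0,0,0,0,0,52],[0,0,0,0,0,0,52]]

```text
time_s: 27.45
eef_pos: [0.5288, -0.3405, 0.075]
eef_rot: [-0.0, 0.035, 0.999, 0.0]
wrist_force: [-0.2, 0.2, 0.2]
opening: 0.61
grasp_force: 0.0
```

```bash
python3 -c "
from h import *
from bench import ctrl
tgt(528.5,-341.5,17,86)
a=ctrl.camera('side')['frame'][110:350,270:450]
cv2.imwrite('pics/near4.png',cv2.resize(a,None,fx=2.5,fy=2.5,interpolation=cv2.INTER_CUBIC))"
```

```text
t 27.45 pos [ 528.8 -340.5   75. ] turn [ 0. -0.  0.] shift [ 0.2 -1.  58. ] open 52.1 gf 0.0 F [-0.2  0.2  0.2]
```

View pics/near4.png

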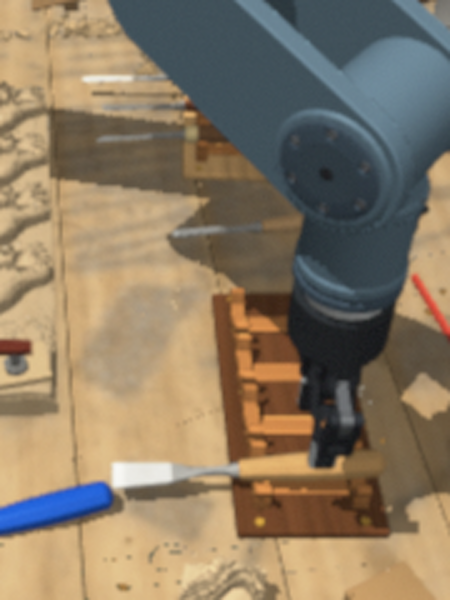

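The fingers are over the fishtail handle's middle (crop pixel 325,465). The blade sits above the blue tool, so lift straight up.

jog_arm:
  series:
    - [[0,-1,15,0,0,0,52],[0,0,15,0,0,0,52],[0,0,15,0,0,0,52],[0,0,13,0,0,0,52],[0,0,0,0,0,0,52],[0,0,0,0,0,0,10],[0,0,0,0,0,0,10],[0,0,0,0,0,0,10],[0,0,0,0,0,0,10],[0,0,0,0,0,0,10]]

```text
time_s: 28.5
eef_pos: [0.529, -0.3425, 0.0178]
eef_rot: [0.001, 0.035, 0.999, -0.0]
wrist_force: [0.2, 0.3, 1.3]
opening: 0.256
grasp_force: 58.8
```

jog_arm:
  series:
    - [[0,0,0,0,0,0,10],[0,0,-5,0,0,0,10],[0,0,-10,0,0,0,10],[0,0,-20,0,0,0,10],[0,0,-25,0,0,0,10],[0,0,-25,0,0,0,10],[0,0,-20,0,0,0,10],[0,0,-15,0,0,0,10],[0,0,0,0,0,0.07,10],[0,0,0,0,0,0,10]]

```text
time_s: 29.5
eef_pos: [0.5286, -0.3422, 0.1379]
eef_rot: [0.0, 0.07, 0.998, -0.0]
wrist_force: [-0.4, 0.1, -1.7]
opening: 0.254
grasp_force: 58.7
```

```bash
python3 -c "
from h import *
tgt(577,338.5,138,82)"
```

```text
t 29.5 pos [ 528.6 -342.2  137.9] turn [-0.001  0.001 -0.001] shift [ 4.680e+01  6.808e+02 -1.000e-01] open 21.7 gf 58.7 F [-0.4  0.1 -1.7]
```

jog_arm:
  series:
    - [[1,20,0,0,0,0,10],[3,42,0,0,0,0,10],[3,48,0,0,0,0,10],[4,48,0,0,0,0,10],[3,48,0,0,0,0,10],[3,48,0,0,0,0,10],[4,48,0,0,0,0,10],[3,48,0,0,0,0,10],[3,48,0,0,0,0,10],[4,48,0,0,0,0,10]]

```text
time_s: 30.5
eef_pos: [0.5586, 0.1067, 0.1364]
eef_rot: [-0.001, 0.069, 0.998, 0.0]
wrist_force: [0.9, -1.5, -1.7]
opening: 0.256
grasp_force: 58.8
```

jog_arm:
  series:
    - [[3,48,0,0,0,0,10],[4,48,0,0,0,0,10],[3,48,0,0,0,0,10],[3,48,0,0,0,0,10],[2,30,0,0,0,0,10],[1,13,0,0,0,0,10],[0,0,15,0,0,0,10],[0,0,25,0,0,0,10],[0,0,20,0,0,0,10],[0,0,0,0,0,0,10]]

```text
time_s: 31.5
eef_pos: [0.5735, 0.3357, 0.0718]
eef_rot: [-0.004, 0.07, 0.998, -0.002]
wrist_force: [-0.8, -0.5, -1.7]
opening: 0.252
grasp_force: 58.8
```

```bash
python3 -c "
from h import *
tgt(577,338.5,18.5,82)"
```

```text
t 31.5 pos [573.5 335.7  71.8] turn [-0.005 -0.008 -0.001] shift [-3.   3.2 53.3] open 21.6 gf 58.8 F [-0.8 -0.5 -1.7]
```

jog_arm:
  series:
    - [[0,0,0,0,0,0,10],[0,0,0,0,0,0,10],[0,0,0,0,0,0,10],[0,0,10,0,0,0,10],[0,0,15,0,0,0,10],[0,0,0,0,0,0,10],[0,0,0,0,0,0,10],[0,0,0,0,0,0,10],[0,0,0,0,0,0,10],[0,0,0,0,0,0,10]]

```text
time_s: 32.5
eef_pos: [0.5772, 0.339, 0.0525]
eef_rot: [0.0, 0.07, 0.998, 0.0]
wrist_force: [-0.9, -0.6, -1.1]
opening: 0.257
grasp_force: 58.9
```

```bash
python3 -c "
from h import *
tgt(577,338.5,18.5,82)"
```

```text
t 32.5 pos [577.2 339.   52.5] turn [ 0.     0.001 -0.   ] shift [ 0.2 -0.5 34. ] open 22.0 gf 58.9 F [-0.9 -0.6 -1.1]
```

jog_arm:
  series:
    - [[0,0,12,0,0,0,10],[0,0,13,0,0,0,10],[0,0,9,0,0,0,10],[0,0,0,0,0,0,10],[0,0,0,0,0,0,10],[0,0,0,0,0,0,48],[0,0,0,0,0,0,48],[0,0,0,0,0,0,48],[0,0,0,0,0,0,48],[0,0,0,0,0,0,48]]

```text
time_s: 33.5
eef_pos: [0.5769, 0.3388, 0.0179]
eef_rot: [-0.0, 0.07, 0.998, -0.0]
wrist_force: [0.5, 0.4, -0.2]
opening: 0.563
grasp_force: 0.0
```

jog_arm:
  series:
    - [[0,0,-10,0,0,0,48],[0,0,-20,0,0,0,48],[0,0,-25,0,0,0,48],[0,0,-25,0,0,0,48],[0,0,-30,0,0,0,48],[0,0,-40,0,0,0,48],[0,-45,0,0,0,0,48],[0,-45,0,0,0,0,48],[0,-45,0,0,0,0,48],[0,-45,0,0,0,0,48]]

```text
time_s: 34.5
eef_pos: [0.5515, 0.1592, 0.1691]
eef_rot: [0.001, 0.07, 0.998, 0.0]
wrist_force: [1.1, -0.7, -0.9]
opening: 0.563
grasp_force: 0.0
```

jog_arm:
  series:
    - [[0,-45,0,0,0,0,48],[0,-45,0,0,0,0,48],[0,-45,0,0,0,0,48],[0,-45,0,0,0,0,48],[0,-45,0,0,0,0,48],[0,-45,0,0,0,0,48],[0,-45,0,0,0,0,48],[0,0,0,0,0,0,48],[0,0,0,0,0,0,48],[0,0,0,0,0,0,48]]

```text
time_s: 35.5
eef_pos: [0.508, -0.1505, 0.1684]
eef_rot: [0.0, 0.07, 0.998, 0.0]
wrist_force: [-0.4, 0.7, -0.3]
opening: 0.561
grasp_force: 0.0
```

Run:
```python
from h import *
from bench import ctrl
fr=[]
for n in("top","side"):
    c=ctrl.camera(n);W,ok=world(c);fr.append(c["frame"])
    t=np.radians(-8);d=W[...,:2]*1000-[563.5,243.5]
    X=d[...,0]*np.cos(t)+d[...,1]*np.sin(t);Y=-d[...,0]*np.sin(t)+d[...,1]*np.cos(t);z=W[...,2]*1000
    for k,y0,h in(("dark",-96,63),("red",-32,65),("long",32,64),("fish",96,63)):
        m=ok&(abs(Y-y0)<22)&(z>41)&(z<70)&(abs(X)<100);x=np.sort(X[m]);v=cv2.fitLine(np.c_[X[m],Y[m]].astype(np.float32),cv2.DIST_HUBER,0,.01,.01).ravel()
        b=np.sort(X[ok&(abs(Y-y0)<13)&(z>30)&(z<70)&(X<110)&(X>-100)])
        print(n,k,m.sum(),"lat",np.round(v[3]-y0,1),"yaw",np.degrees(np.arctan(v[1]/v[0])).round(1),"long",np.round(b[-2]-h,1),"ztop",np.percentile(z[m],97).round(1))
a,b=fr
cv2.imwrite("pics/end.png",np.hstack([cv2.resize(a[110:230,160:320],(400,300)),cv2.resize(b[90:210,280:440],(400,300))]))
```

```text
top dark 284 lat -2.5 yaw -0.9 long -4.2 ztop 54.9
top red 169 lat -2.3 yaw 1.2 long -4.7 ztop 49.8
top long 254 lat -2.5 yaw -0.4 long -3.6 ztop 53.3
top fish 223 lat -2.8 yaw -0.6 long -1.9 ztop 51.4
side dark 104 lat -5.7 yaw -2.4 long -54.7 ztop 51.9
side red 39 lat -3.4 yaw -8.4 long -54.1 ztop 48.2
side long 54 lat -2.0 yaw -1.2 long -70.8 ztop 48.3
side fish 42 lat -3.8 yaw -1.6 long -67.7 ztop 49.6
```

View pics/end.png

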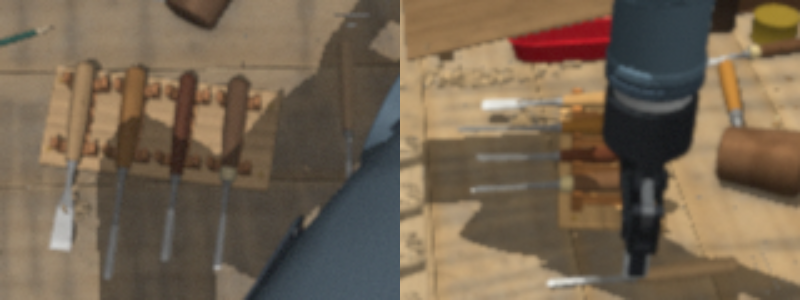

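All four chisels sit in the pale rack in mirrored order. In the top view they run fishtail (85,110), long (130,115), red-brown (185,115), dark (235,115), all within about 5 mm and 0.03 rad. The arm is clear of everything.

```bash
python3 -c "
from bench import ctrl
print(ctrl.hand_in())"
```

```text
the job is handed in; nothing more can be done
None
```

The four chisels are in the pale rack in reverse order (fishtail, long, red-brown, dark from left to right), within about 5 mm of their rests by the top camera, and the job was handed in at about 36 s; hand-in returned no verdict, and the arm blocked the side camera's final check.

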